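# Turn the scrubbing brush bristles-up in its slide-jaw holder

## Task

The bamboo brush is parked on its side in the sliding-jaw holder. Slide the jaw open, turn the brush so that its bristles face straight up and its wooden back lies flat on the holder's bed, and slide the jaw up against it again so that the brush is held square and snug between the two jaws, about midway along them and ready for scrubbing. Leave the tub, the measuring cup and the soap dish where they are.

Things in the scene. Friction and masses are not known exactly. Their poses are not given: they have to be found in the camera images.
- holder: Aluminium brush holder, fixed. Origin at slab level under the middle of the fixed jaw's clamping face; x runs along the bed from the fixed jaw (robot's end) to the sliding jaw, y across, z up. Bed: 46 mm wide bar, x -25 to 160 mm, its top 24 mm above the slab. Fixed jaw: 44 mm wide (y), x -14 to 0 mm, top 42 mm above the slab.
- jaw (a joint): Opening of the sliding jaw in m along the holder's x: 0 = closed stop (36.6 mm between the jaw faces), 0.042 = open stop (78.6 mm). About 4 N of friction; stays where it is left. Jaw 44 mm wide, 12 mm thick, top 42 mm above the slab; behind it a tail plate (34 mm wide, 50 mm long, top 32.5 mm above the slab) carries the knob.
- knob (a point): Centre of the top of the black upright round knob on the sliding jaw's tail: 20 mm diameter, 30 mm tall (from 32.5 to 62.5 mm above the slab), its axis 46 mm behind the sliding jaw's clamping face.
- brush: Bamboo block brush, 80 g: wood 44 (x) by 62 (y, length) by 20 mm (z); bristle field 34 by 53 mm stands 16 mm out of one large face. Origin: middle of the bare large face; z points through the wood to the bristle tips (wood 0-20, bristles 20-36 mm). Starts on a long edge on the bed, bare face at the fixed jaw, bristles to the sliding jaw, length across the bed, ends 6-12 mm past the jaws.
- tub: Bystander: transparent plastic tub with clip-on lid, 128 by 178 mm, 93 mm tall, origin under its centre.
- cup: Bystander: aluminium measuring cup with a side handle, 74 mm diameter, 80 mm tall, origin under its centre.
- dish: Bystander: white ceramic soap dish, 80 by 110 mm, 22 mm tall, origin under its centre.
There are look-alikes about, which are no part of the job. Leave any pink or yellow look-alike of the brush alone. Leave any red look-alike of the holder alone.

How it is judged (in metres and radians):
At the end, for the whole second after the job is handed in: Brush at rest, bristles up and back flat on the bed (tilt under 0.08 rad, height within 3 mm), square across it (0.08 rad), within 12 mm of the jaws' middle line, against the fixed jaw (origin 19 to 26 mm from its face), sliding jaw closed on it (joint below 0.0104 m) (angle between brush's own z axis and vertical below 0.08 rad and z of brush in the frame of holder between 0.021 and 0.027 m and x of brush in the frame of holder between 0.019 and 0.026 m and y of brush in the frame of holder between -0.012 and 0.012 m and angle between the y axis of brush and the y axis of holder, either way round below 0.08 rad and value of joint jaw below 0.0104 m and linear speed of brush below 0.01 m/s); the robot touches nothing.
It fails at once if the tub is moved by more than 40 mm (distance of tub from where it was at the start of the episode above 0.04 m).
It fails at once if the measuring cup is moved by more than 40 mm (distance of cup from where it was at the start of the episode above 0.04 m).
It fails at once if the soap dish is moved by more than 40 mm (distance of dish from where it was at the start of the episode above 0.04 m).
It also fails if it takes over 61 s, if anything falls off the work surface, if the arm or the gripper's body presses on something with over 40 N, if the wrist force passes 120 N, or if a joint passes its speed limit or range.

## Robot

A 7-joint arm with a two-finger parallel gripper is mounted at the origin on the work surface. World frame = base frame: x ahead of the robot, y to its left, z up, the work surface at z = 0. Lengths are in mm, angles in degrees, forces in N, time in s.
With the tool pointing down it reaches from about 400 to 850 mm from the base axis. Payload 4.5 kg.
Tool frame: the origin (TCP) lies midway between the tips of the shut fingers; the grasp point (between the pads) lies 19 mm behind it; z points along the fingers, y is the line along which they close (so a half turn about z gives the same grasp; the last joint's range is limited). The gripper opens to 88 mm and grips with 3 to 60 N. Pads are 18 mm wide; open, the fingers measure 123 mm over their backs; the gripper's body (75 mm by 187 mm) begins 45 mm behind the grasp point.
Start: joints at [71.264, 39.483, -11.15, 89.685, 9.013, 51.709, -12.324], TCP at [220.669, -584.772, 238.743] pointing down, gripper open.
Joint ranges: [-172.22, 172.22], [-26.19, 119.32], [-84.43, 86.54], [7.71, 146.69], [-57.33, 237.33], [2.42, 119.75], [-152.13, 152.13]. Speed limits (degrees/s): [147.25, 147.25, 180, 180, 180, 180, 180].

## Interface

Orientations are given as [roll, pitch, yaw] about the fixed x, y, z axes, in that order (R = Rz(yaw) Ry(pitch) Rx(roll)).
In Python, from bench import * gives the robot as it stands.
- The arm moves only by the shell command python3 -m handwheel 'ROWS'. ROWS is a JSON object of lists of equal length, an entry for each row: "linear": the shift along the tool's x, y, z in mm, a list of three; "dr": the turn, a rotation vector about the tool's x, y, z in degrees, a list of three; "grip": the opening, from 0 (shut) to 1 (fully open). A call has 1 to 10 rows; each row is the pose to reach, as a shift and turn from the pose commanded when the call began, along the tool's axes at that moment; what a row does not reach only later rows make up. A row lasts 1/10 s, in which the tool goes at most 50 mm and 8.59 degrees, less where a joint would pass 70% of its speed; a pose out of reach is approached as far as the arm can. A call with a gripper value outside its range is refused whole. The fingers move at their own pace and stop on an object; the grip force is fixed at half the most. Time passes only in rows, so rows that repeat a pose let the fingers close. It gives the time, the measured TCP pose, the force, the opening and the grip force at its end, in the units of the state.
- read_state(): the state, without advancing time (a new reading comes with each control period).
- grab_frame(name): name is "scene" or "top" or "wrist"; returns a dict with "image" (420x560x3 uint8, red, green, blue), "camera_matrix" (3x3 intrinsics, pixels), "world_from_camera" (4x4, takes a point from camera to world coordinates); the wrist camera has in their place "mount" (4x4, takes a point from camera to tool coordinates, whose origin is the TCP and whose axes are the flange's). Camera axes: x right, y up, looking along -z (the intrinsics and any distortion apply to the point x, -y, -z); pixel columns grow to the right and rows downward; lengths in mm; the calibration is good to about 2 mm. A picture is of the moment at which its call begins: read the wrist's pose just before it. There is no depth.
- job_done(): hands the job in; it is judged then, once.
Trained networks look in a picture, given as the dict that the camera call returned (one of the last four; its "shot" number tells which), for a name from the list of things; names that differ only in an ending like _2 or _b are one class to them, and where a whole thing is asked for, a point or a joint stands for the part that bears it (a point fixed in the world has none). Each returns a list of dicts, best first, with "score" (0 to 1); they miss things now and then, are a little off and sometimes report something else, mostly with a low value. They report only what shows in the picture. A call takes as long as a camera call. They do not tell look-alikes from the thing itself.
- look_for(picture, thing): "rect" ([centre column, centre row, width, height] in pixels, round what is visible of it).
- trace(picture, thing): "mask" (420x560 bool, what is visible of it) and "rect" ([centre column, centre row, width, height] in pixels, round what is visible of it).
- landmark_of(picture, thing): "xy" ([column, row] in pixels: a listed point, or the origin of a listed thing).
The state is a dict: "time_s": time; "joint_pos": joint angles; "qd": joint speeds; "joint_torque": joint torques, N m; "eef_pos": TCP position; "tcp_rot": TCP orientation; "ft_force": force on the tool from outside, world axes, zero at the start; "ft_torque": the same for the moment, N m; "gripper_width": finger opening in mm; "finger_force": force on a finger pad.
Only numpy, scipy, OpenCV 4.12 (cv2) and the standard library are available. Lean on these libraries where they do the work, as an engineer would, in place of code of your own. Each camera call takes 0.05 s, during which the arm holds its last target. There are 200 camera calls.

## Working session

There is one attempt and no reset: what is moved stays moved. The work goes in short steps, Python scripts to look and compute and a shell command to move; the robot and the scene stay as the last step left them, time stands still between calls to the robot, and variables do not carry over. Pictures are saved under pics/ and viewed, at most 11 in all, crops included, and the job is handed in when it is done.

```bash
mkdir -p pics; cat > h.py <<'E'
from bench import *
import numpy as np, cv2
def save(n,im): cv2.imwrite('pics/'+n,cv2.cvtColor(im,cv2.COLOR_RGB2BGR))
def ray(f,uv,z,T=None):
    "intersect pixel ray with world plane z"
    K=np.array(f["camera_matrix"]);T=np.array(f["world_from_camera"]) if T is None else T
    d=np.linalg.inv(K)@[uv[0],uv[1],1.];d=T[:3,:3]@[d[0],-d[1],-d[2]]
    o=T[:3,3];return o+d*(z-o[2])/d[2]
E
python3 - <<'E'
from h import *
t=grab_frame("top");s=grab_frame("scene")
save('a.png',np.vstack([t["image"],s["image"]])[:, :]) ; 
im=np.hstack([t["image"],s["image"]]);save('a.png',cv2.resize(im,(800,300)))
save('top.png',t["image"]);save('scene.png',s["image"])
print({k:v for k,v in t.items() if k!='image'})
for n,f in(("top",t),("scene",s)):
  for th in("holder","knob","brush","jaw"):
    print(n,th,[(np.round(r["xy"]),round(r["score"],2)) for r in landmark_of(f,th)] if th!="jaw" else 0,[(np.round(r["rect"]),round(r["score"],2)) for r in look_for(f,th)])
print(read_state())
E
```

```text
{'camera_matrix': array([[474.49804121,   0.        , 285.76208678],
       [  0.        , 474.49804121, 212.51991088],
       [  0.        ,   0.        ,   1.        ]]), 'world_from_camera': array([[ 2.32417966e-02,  9.89804985e-01, -1.40520146e-01,
         4.09718417e+02],
       [-9.99717961e-01,  2.36969362e-02,  1.56635285e-03,
        -1.00766029e+01],
       [ 4.88028079e-03,  1.40444109e-01,  9.90076580e-01,
         1.40662053e+03],
       [ 0.00000000e+00,  0.00000000e+00,  0.00000000e+00,
         1.00000000e+00]]), 'shot': 1}
top holder [(array([310., 259.]), 0.98), (array([232., 236.]), 0.81), (array([140., 221.]), 0.17)] [(array([232., 213.,  20.,  61.]), 0.91), (array([300., 236.,  34.,  63.]), 0.87)]
top knob [(array([228., 204.]), 0.74), (array([298., 226.]), 0.73)] [(array([302., 235.,  23.,  19.]), 0.8), (array([233., 209.,  14.,  22.]), 0.61)]
top brush [(array([211., 273.]), 0.61), (array([248., 268.]), 0.6), (array([235., 236.]), 0.55)] [(array([208., 264.,  24.,  13.]), 0.69), (array([249., 268.,  23.,  22.]), 0.58), (array([234., 229.,  23.,  12.]), 0.52)]

[... 820 characters left out ...]
nt_pos': array([ 71.2636824 ,  39.48262739, -11.14918101,  89.68545633,
         9.01111983,  51.70748668, -12.32538484]), 'qd': array([-0.01036491,  0.08600097,  0.00831448, -0.05585589,  0.01532597,
       -0.03229605, -0.03783087]), 'joint_torque': array([ 1.43583543e-04, -5.27429831e+01, -1.26674786e+00, -1.53733510e+01,
       -5.17815223e-02, -6.71879388e-04,  3.27823614e-06]), 'eef_pos': array([ 220.68236944, -584.77353464,  238.73956052]), 'tcp_rot': array([ 1.79994494e+02, -1.82990768e-03,  2.06718004e+01]), 'ft_force': array([-0.54385438,  0.08954086,  0.22286025]), 'ft_torque': array([-0.01856341,  0.00181537, -0.06847399]), 'finger_force': 0.0, 'gripper_width': 87.86183997550437}
```

View pics/top.png

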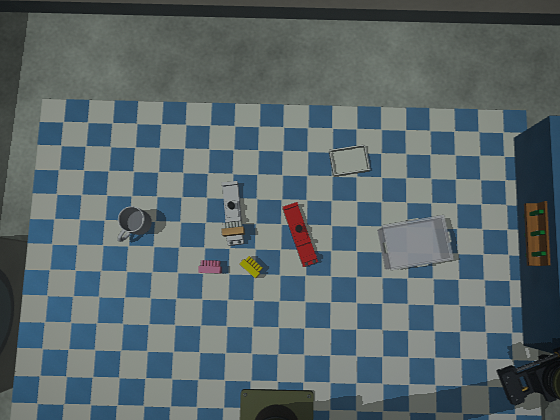

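View pics/scene.png

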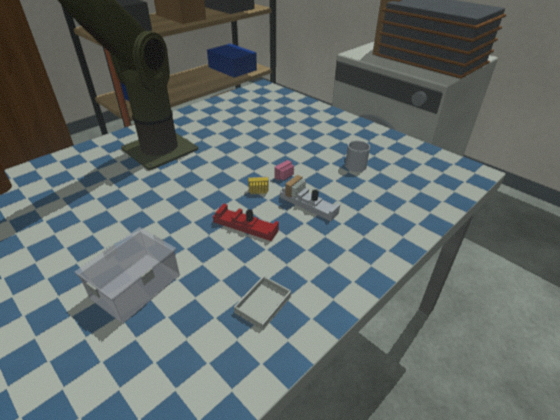

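Top view: the candidates are the pink brush (210,267), the yellow brush (253,266) and the bamboo brush (233,230) sitting in the aluminium holder (232,213). The red holder at (300,236) is a look-alike. By the description I choose the bamboo brush in the aluminium holder, and I'll check that in a close crop.

```bash
python3 - <<'E'
from h import *
t=grab_frame("top")
save('crop.png',cv2.resize(t["image"][160:290,180:330],(750,650))[:600])
for n,uv,z in(("knobtop",(231,204.5),62.5),("brushtop",(233,229),68),("far end top",(230.5,182),24),("near end",(235,245),24),("cup",(131,222),40),("dish",(350,160),10),("tub",(417,242),60)): print(n,ray(t,uv,z).round())
for m in trace(t,"holder")[:3]:
  ys,xs=np.nonzero(m["mask"]); P=np.array([ray(t,(x,y),28)[:2] for x,y in zip(xs,ys)])
  w,v=np.linalg.eigh(np.cov(P.T)); d=v[:,1]; print(m["score"],P.mean(0).round(),np.degrees(np.arctan2(d[1],d[0]))%180,(P@d).max()-(P@d).min())
E
```

```text
knobtop [620. 145.  62.]
brushtop [549. 136.  68.]
far end top [694. 154.  24.]
near end [507. 133.  24.]
cup [565. 435.  40.]
dish [ 773. -203.   10.]
tub [ 525. -387.   60.]
0.97 [543. -54.] 20.91895548636012 185.0120093309397
0.8 [618. 147.] 7.736427810904473 185.82192843959058
```

View pics/crop.png

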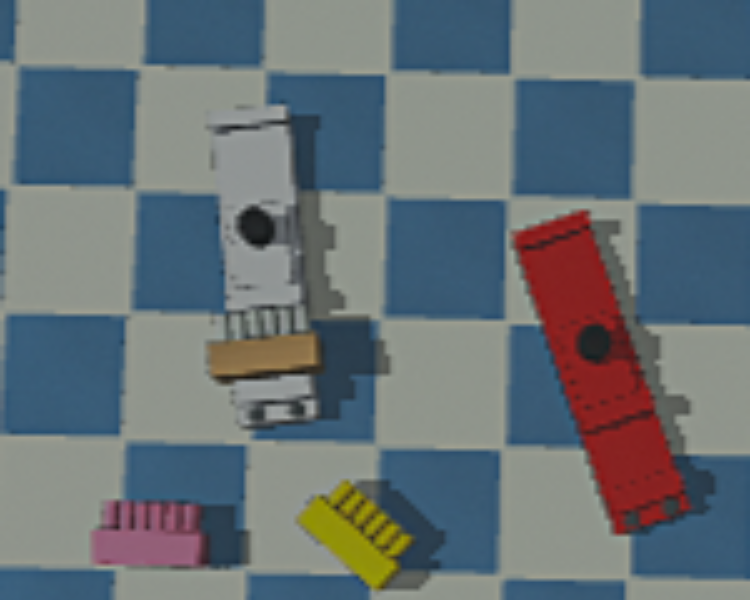

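The crop confirms it: the bamboo block is at crop (265,355), with its bristles facing the sliding jaw of the aluminium holder, whose knob is at (256,226). The pink, yellow and red look-alikes are separate. Holder yaw is about 7.5°. Next I'll move over it.

```bash
python3 -m handwheel '{"linear":[[300,-274,-20],[300,-274,-20],[300,-274,-20],[300,-274,-20],[300,-274,-20],[300,-274,-20],[300,-274,-20],[300,-274,-20],[300,-274,-20],[300,-274,-20]],"dr":[[0,0,7],[0,0,7],[0,0,7],[0,0,7],[0,0,7],[0,0,7],[0,0,7],[0,0,7],[0,0,7],[0,0,7]],"grip":[1,1,1,1,1,1,1,1,1,1]}'
```

```text
time_s: 1.9
eef_pos: [405.7, -220.9, 259.0]
tcp_rot: [180.0, -0.0, 13.9]
ft_force: [-0.6, -0.8, -0.3]
gripper_width: 88.3
finger_force: 0.0
```

```bash
python3 -m handwheel '{"linear":[[265,-306,-30],[265,-306,-30],[265,-306,-30],[265,-306,-30],[265,-306,-30],[265,-306,-30],[265,-306,-30],[265,-306,-30],[265,-306,-30],[265,-306,-30]],"dr":[[0,0,6.4],[0,0,6.4],[0,0,6.4],[0,0,6.4],[0,0,6.4],[0,0,6.4],[0,0,6.4],[0,0,6.4],[0,0,6.4],[0,0,6.4]],"grip":[1,1,1,1,1,1,1,1,1,1]}'
cat >> h.py <<'E'
from scipy.spatial.transform import Rotation as R
def wrist():
    s=read_state();f=grab_frame("wrist")
    T=np.eye(4);T[:3,:3]=R.from_euler('xyz',s["tcp_rot"],degrees=True).as_matrix();T[:3,3]=s["eef_pos"]
    f["world_from_camera"]=T@np.array(f["mount"]);return s,f
E
python3 - <<'E'
from h import *
s,f=wrist();save('w1.png',f["image"]);print(s["eef_pos"],s["tcp_rot"],s["joint_pos"].round(1))
print(f["camera_matrix"],f["mount"],[k for k in f])
for th in("holder","knob","brush"): print(th,[(r["xy"],round(r["score"],2)) for r in landmark_of(f,th)])
E
```

```text
time_s: 2.9
eef_pos: [590.4, 136.7, 288.1]
tcp_rot: [179.9, 0.0, 7.3]
ft_force: [-0.0, -1.2, -0.6]
gripper_width: 88.3
finger_force: 0.0
[590.41464602 136.65803323 288.10500046] [1.79949843e+02 2.21087123e-02 7.26137838e+00] [ -14.8   34.7   -4.6   89.8    3.3   55.7 -103.2]
[[355.97921418   0.         276.80003865]
 [  0.         355.97921418 209.55951332]
 [  0.           0.           1.        ]] [[ 2.32944343e-04  9.66204163e-01  2.57777929e-01  6.60235981e+01]
 [ 9.99999973e-01 -2.22054534e-04 -7.13572373e-05  7.51315947e-01]
 [-1.17049018e-05  2.57777939e-01 -9.66204189e-01 -1.45942535e+02]
 [ 0.00000000e+00  0.00000000e+00  0.00000000e+00  1.00000000e+00]] ['image', 'camera_matrix', 'mount', 'shot', 'world_from_camera']
holder [([427.1, 271.7], 0.58)]
knob [([443.3, 229.6], 0.75), ([268.3, 145.7], 0.55)]
brush [([269.0, 222.1], 0.94), ([210.8, 296.8], 0.79), ([294.6, 295.4], 0.62)]
```

View pics/w1.png

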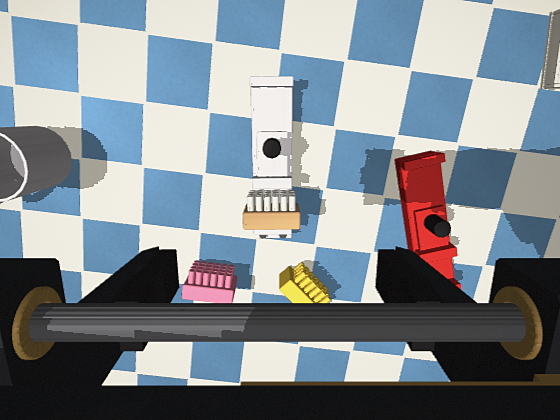

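The wrist view shows the knob top at (271,148), the bamboo brush at (271,215) and the holder bed running straight up the image at columns 250–293. The pink brush (210,283), yellow brush (305,285) and red holder (425,215) are clear of it. Next I'll refine the holder pose from the bed edges and the knob.

```bash
python3 - <<'E'
from h import *
s,f=wrist();im=f["image"]
save('w1c.png',cv2.resize(im[70:250,225:325],None,fx=4,fy=3.3333,interpolation=cv2.INTER_CUBIC))
g=im.astype(int).min(2)
for r in range(95,130,5): print(r,g[r,243:258],g[r,286:300])
m=(im.max(2)<70)&(np.indices(im.shape[:2])[1]<300)&(np.indices(im.shape[:2])[0]<165)&(np.indices(im.shape[:2])[0]>130)&(np.indices(im.shape[:2])[1]>250)
ys,xs=np.nonzero(m);print(xs.min(),xs.max(),ys.min(),ys.max(),xs.mean(),ys.mean())
for m in trace(f,"knob")[:2]: print("knob",m["rect"],m["score"])
for m in trace(f,"brush")[:3]: print("brush",m["rect"],m["score"])
print("kn",ray(f,(271,147),62.5))
E
```

```text
95 [228 228 228 231 202 226 238 237 236 237 237 236 237 237 237] [238 243 229 127  58  67  69  72  71  71  71  68  67 102]
100 [228 228 229 230 193 220 237 238 237 236 237 237 236 238 237] [238 242 231 129  56  67  68  69  71  71  67  67  64  97]
105 [228 229 228 229 227 227 236 238 238 237 237 236 237 237 237] [238 243 230 128  55  68  70  70  70  68  69  64 100 110]
110 [229 228 229 228 230 222 239 184 226 240 238 237 237 237 237] [238 244 225 123  56  65  68  67  69  69  68  70  66  98]
115 [233 233 232 232 233 206 232 239 237 237 237 237 238 237 238] [238 244 226 120  52  63  68  67  68  70  69  69  62  97]
120 [103 102 105 104  98 102 230 241 238 237 237 238 237 237 238] [238 244 225 133 138 158 157 156 148 145 124  88  75 127]
125 [103 103 103 104 100  86 225 241 239 237 238 237 238 238 238] [238 244 224 134 137 154 153 153 152 153 152 151 143 225]
260 277 137 156 268.6774193548387 146.44086021505376
knob [269.1, 158.9, 42.9, 58.2] 0.92
knob [431.2, 230.9, 45.6, 56.5] 0.83
brush [267.9, 210.0, 56.9, 40.8] 0.86
brush [206.9, 283.6, 57.1, 41.1] 0.8
brush [302.6, 280.4, 50.3, 46.1] 0.63
kn [622.1366155  142.74990071  62.5       ]
```

View pics/w1c.png

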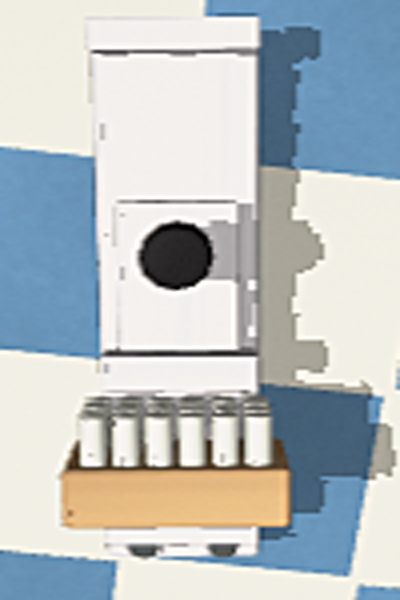

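```bash
python3 - <<'E'
from h import *
s=read_state();f=grab_frame("wrist")
T=np.eye(4);T[:3,:3]=R.from_euler('xyz',s["tcp_rot"],degrees=True).as_matrix();T[:3,3]=s["eef_pos"];f["world_from_camera"]=T@f["mount"]
for n,a,b,z in(("L",(248.3,97),(250,157),24),("R",(289,97),(289,157),24),("brushback",(240.5,227.5),(297.8,227.5),68),("brushfront",(241,210),(297.8,210),68),("jawtop rear/front",(251,176),(251,187),42),("fixjaw back",(252,236.5),(289,236.5),42)):
  A,B=ray(f,a,z),ray(f,b,z);d=A-B;print(n,A.round(1),B.round(1),np.linalg.norm(d).round(1),"yaw",np.degrees(np.arctan2(d[1],d[0])).round(1))
print("knob",ray(f,(269,146.8),62.5).round(1),ray(f,(f["camera_matrix"][0,2],150),62.5))
E
```

```text
L [669.9 176.4  24. ] [604.7 167.6  24. ] 65.8 yaw 7.7
R [675.5 131.9  24. ] [610.2 123.1  24. ] 65.8 yaw 7.7
brushback [533.3 167.2  68. ] [541.  105.7  68. ] 61.9 yaw 97.1
brushfront [552.9 168.6  68. ] [560.4 108.5  68. ] 60.6 yaw 97.1
jawtop rear/front [586.1 163.2  42. ] [573.7 161.9  42. ] 12.5 yaw 6.1
fixjaw back [515.4 154.5  42. ] [520.8 111.7  42. ] 43.1 yaw 97.1
knob [622.3 146.9  62.5] [620.05353068 138.51221521  62.5       ]
```

```bash
python3 -m handwheel '{"linear":[[33,-6,0],[33,-6,50],[33,-6,100],[33,-6,150],[33,-6,200],[33,-6,225],[33,-6,245],[33,-6,249],[33,-6,249],[33,-6,249]],"dr":[[0,0,0],[0,0,0],[0,0,0],[0,0,0],[0,0,0],[0,0,0],[0,0,0],[0,0,0],[0,0,0],[0,0,0]],"grip":[1,1,1,1,1,1,1,1,0,0]}'
python3 -m handwheel '{"linear":[[0,0,0],[0,0,0],[0,0,0],[0,0,0],[0,0,0],[0,0,0]],"dr":[[0,0,0],[0,0,0],[0,0,0],[0,0,0],[0,0,0],[0,0,0]],"grip":[0,0,0,0,0,0]}'
```

```text
time_s: 4.3
eef_pos: [622.7, 147.7, 41.0]
tcp_rot: [-180.0, -0.1, 7.3]
ft_force: [1.0, -0.7, 0.3]
gripper_width: 74.1
finger_force: 0.0
time_s: 4.9
eef_pos: [621.7, 147.6, 39.7]
tcp_rot: [180.0, 0.0, 7.3]
ft_force: [-0.2, -0.1, 0.6]
gripper_width: 26.2
finger_force: 0.0
```

```bash
python3 -m handwheel '{"linear":[[0,0,0],[0,0,0],[0,0,0],[8,0,0],[16,0,0],[24,0,0],[31,0,0],[31,0,0],[31,0,0]],"dr":[[0,0,0],[0,0,0],[0,0,0],[0,0,0],[0,0,0],[0,0,0],[0,0,0],[0,0,0],[0,0,0]],"grip":[0,0,0,0,0,0,0,0,0]}'
```

```text
time_s: 5.8
eef_pos: [652.4, 150.4, 39.6]
tcp_rot: [179.9, 0.0, 7.2]
ft_force: [-1.6, -4.4, 2.6]
gripper_width: 18.8
finger_force: 30.0
```

```bash
python3 -m handwheel '{"linear":[[0,0,0],[0,0,0],[0,0,0],[0,0,0],[0,0,-40],[0,0,-80],[0,0,-120],[-50,0,-140],[-90,0,-140],[-90,0,-140]],"dr":[[0,0,0],[0,0,0],[0,0,0],[0,0,0],[0,0,0],[0,0,0],[0,0,0],[0,-8,0],[0,-16,0],[0,-24,0]],"grip":[1,1,1,1,1,1,1,1,1,1]}'
python3 -m handwheel '{"linear":[[0,0,0],[0,0,0],[0,0,0],[0,0,0],[0,0,0]],"dr":[[0,-8,0],[0,-16,0],[0,-21,0],[0,-21,0],[0,-21,0]],"grip":[1,1,1,1,1]}'
python3 - <<'E'
from h import *
s,f=wrist();t=grab_frame("top");save('w2.png',np.hstack([cv2.resize(f["image"][100:400,140:420],(560,600)),cv2.resize(t["image"][170:260,200:260],(240,360))[:600].repeat(1,0) if 0 else np.vstack([cv2.resize(t["image"][170:260,200:260],(240,360)),np.zeros((240,240,3),np.uint8)])]))
print(s["eef_pos"],s["tcp_rot"],s["joint_pos"].round(1))
Rm=R.from_euler('xyz',s["tcp_rot"],degrees=True)
print(Rm.inv().apply(np.array([533.5,136,34.6])-s["eef_pos"]),Rm.as_matrix().round(3))
for m in trace(f,"brush")[:3]: print("brush",m["rect"],m["score"])
E
```

```text
time_s: 6.8
eef_pos: [556.1, 139.6, 182.1]
tcp_rot: [-180.0, 24.8, 7.4]
ft_force: [1.2, 0.6, -1.0]
gripper_width: 88.0
finger_force: 0.0
time_s: 7.3
eef_pos: [563.2, 140.4, 179.0]
tcp_rot: [-180.0, 44.9, 7.3]
ft_force: [-0.3, -0.2, -0.2]
gripper_width: 88.3
finger_force: 0.0
[563.16441415 140.43111411 179.0001444 ] [-179.9753939   44.9411362    7.3010795] [ -13.2   65.1   -6.    55.1   -2.2  104.3 -100.4]
[ 80.7755705    0.67832747 123.39311579] [[ 0.702  0.127 -0.701]
 [ 0.09  -0.992 -0.089]
 [-0.706 -0.    -0.708]]
brush [193.4, 153.5, 70.5, 55.8] 0.93
brush [278.8, 83.5, 96.1, 88.8] 0.9
brush [319.8, 159.5, 63.5, 74.2] 0.76
```

View pics/w2.png

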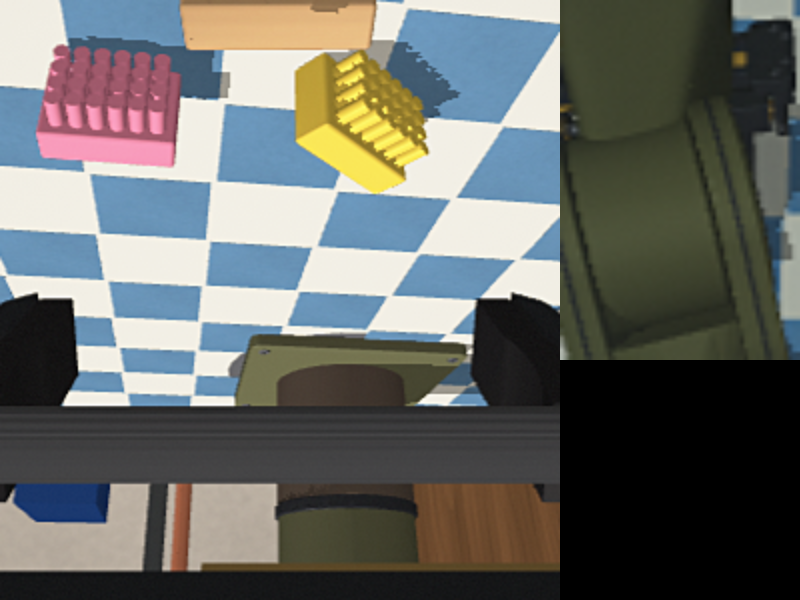

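Upside-down view from the tilted camera: the brush's rear top edge is at crop row 48, image (230..327, 124). Pink and yellow are well clear. I'll refine brush x and y from that edge.

```bash
python3 - <<'E'
from h import *
s,f=wrist();im=f["image"].astype(int)
for c in(240,280,315): print(c,im[104:130,c,2])
Rm=R.from_euler('xyz',s["tcp_rot"],degrees=True)
hx=np.array([.9917,.1288]);hy=np.array([-.1288,.9917]);O=np.array([532,134.9])
for n,uv in(("b1",(230.5,124)),("b2",(327.5,124)),("f1",(232,101)),("f2",(325,101))):
  p=ray(f,uv,68);print(n,p.round(1),(p[:2]-O)@hx,(p[:2]-O)@hy)
E
```

```text
240 [121 122 122 122 121 122 126 125 128 127 128 125 126 127 128 130 131 132
 124 106 108 108 110 110 111 112]
280 [127 125 125 125 126 126 129 129 130 130 131 132 130 131 131 132 132 133
  95 244 232 229 228 229 229 229]
315 [128 127 127 127 129 131 129 133 134 133 132 133 133 134 136 132 135 136
 111 141 146 106  53  55  70  78]
b1 [531.5 167.   68. ] 3.67770719622857 31.85099906349546
b2 [539.9 102.2  68. ] 3.5956403093991316 -33.400365249246796
f1 [552.  166.3  68. ] 23.846029402200813 28.6144123350413
f2 [559.4 108.8  68. ] 23.770284645307843 -29.393545097887124
```

```bash
python3 -m handwheel '{"linear":[[40,1,0],[81,1,0],[81,1,40],[81,1,80],[81,1,100],[81,1,115],[81,1,123],[81,1,123],[81,1,123],[81,1,123]],"dr":[[0,0,0],[0,0,0],[0,0,0],[0,0,0],[0,0,0],[0,0,0],[0,0,0],[0,0,0],[0,0,0],[0,0,0]],"grip":[1,1,1,1,1,1,1,1,1,0.6]}'
python3 -m handwheel '{"linear":[[0,0,0],[0,0,0],[0,0,0],[0,0,0],[0,0,0],[0,0,0]],"dr":[[0,0,0],[0,0,0],[0,0,0],[0,0,0],[0,0,0],[0,0,0]],"grip":[0.5,0.5,0.5,0.5,0.5,0.5]}'
```

```text
time_s: 8.5
eef_pos: [535.0, 135.6, 36.2]
tcp_rot: [-180.0, 44.8, 7.3]
ft_force: [0.0, -0.2, 0.2]
gripper_width: 81.9
finger_force: 0.0
time_s: 9.1
eef_pos: [534.1, 135.4, 35.6]
tcp_rot: [180.0, 45.0, 7.3]
ft_force: [1.7, 0.6, 1.3]
gripper_width: 61.7
finger_force: 30.0
```

```bash
python3 -m handwheel '{"linear":[[-4,0,-4],[-14,0,-14],[-35,0,-35],[-56,0,-56],[-56,0,-56],[-56,0,-56],[-56,0,-56],[-54,0,-58],[-52,0,-60],[-50,0,-62]],"dr":[[0,0,0],[0,0,0],[0,0,0],[0,0,0],[0,8,0],[0,16,0],[0,24,0],[0,32,0],[0,40,0],[0,45,0]],"grip":[0.5,0.5,0.5,0.5,0.5,0.5,0.5,0.5,0.5,0.5]}'
python3 -m handwheel '{"linear":[[2,0,0],[4,0,0],[6,0,0],[8,0,0],[10,0,0],[13,0,0],[13,0,0],[13,0,0]],"dr":[[0,8,0],[0,16,0],[0,24,0],[0,32,0],[0,40,0],[0,45,0],[0,45,0],[0,45,0]],"grip":[0.5,0.5,0.5,0.5,0.5,0.5,0.5,0.5]}'
python3 - <<'E'
from h import *
s,f=wrist();sc=grab_frame("scene")
save('w3.png',np.hstack([f["image"][:,60:460],cv2.resize(sc["image"][140:245,230:330],(400,420))]))
print(s["eef_pos"],s["tcp_rot"],s["joint_pos"].round(1),s["gripper_width"])
E
```

```text
time_s: 10.1
eef_pos: [540.5, 136.2, 116.8]
tcp_rot: [-180.0, -0.2, 7.3]
ft_force: [0.1, -0.1, -1.2]
gripper_width: 61.9
finger_force: 30.0
time_s: 10.9
eef_pos: [617.5, 168.2, 210.1]
tcp_rot: [177.0, -27.5, 7.2]
ft_force: [0.6, -0.4, -0.7]
gripper_width: 61.7
finger_force: 30.0
[617.50730517 168.16362119 210.11456428] [177.0135452  -27.48039083   7.22057062] [ -34.    37.    14.7  116.5   44.8    2.6 -152.1] 61.71966249309248
```

View pics/w3.png

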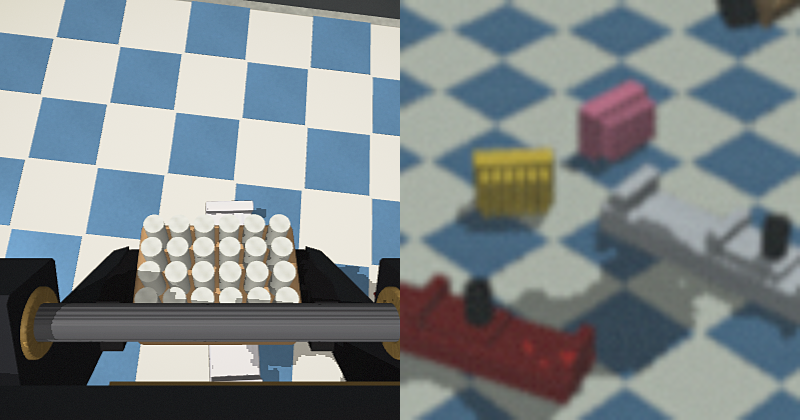

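The brush is held, and the bristles face the wrist camera at (150..290, 215..300). Joints 6 and 7 hit their limits, so outward tilt is limited to about 10° at bed height. I'll set the brush on its far edge about 35° off flat, still stable towards flat, and let it settle. Next: work out the correction.

```bash
cat >> h.py <<'E'
def delta(p,rpy):
    s=read_state();A=R.from_euler('xyz',s["tcp_rot"],degrees=True);B=R.from_euler('xyz',rpy,degrees=True)
    print("lin",A.inv().apply(np.array(p)-s["eef_pos"]).round(1),"dr",(A.inv()*B).as_rotvec(degrees=True).round(1))
E
python3 -c "
from h import *
delta([573,140,140],[180,0,7.4])
delta([573,140,140],[180,-10,7.4])"
```

```text
lin [-76.2  21.4  41.6] dr [  2.9 -27.6  -0.8]
lin [-76.2  21.4  41.6] dr [  2.9 -17.6  -0.6]
```

```bash
python3 -m handwheel '{"linear":[[-20,5,10],[-40,11,20],[-60,17,30],[-76,21,42],[-76,21,42],[-76,21,42],[-76,21,42]],"dr":[[1,-7,0],[2,-14,0],[3,-18,-0.6],[3,-18,-0.6],[3,-18,-0.6],[3,-18,-0.6],[3,-18,-0.6]],"grip":[0.5,0.5,0.5,0.5,0.5,0.5,0.5]}'
python3 -c "
from h import *
delta([573,140.2,48],[180,-10,7.4])
delta([573,140.2,28.5],[180,-10,7.4]);print(read_state()['joint_pos'].round(1))"
```

```text
time_s: 11.7
eef_pos: [572.6, 140.5, 138.3]
tcp_rot: [-180.0, -9.5, 7.5]
ft_force: [-0.3, 0.3, 0.1]
gripper_width: 61.8
finger_force: 30.0
lin [-14.6   0.4  89.1] dr [-0.   0.5  0.1]
lin [-17.8   0.4 108.4] dr [-0.   0.5  0.1]
[  -8.4   42.6  -18.1  110.3   38.    23.7 -137.8]
```

```bash
python3 -m handwheel '{"linear":[[-5,0,30],[-10,0,60],[-14,0,85],[-16,0,95],[-16,0,95],[-16,0,95]],"dr":[[0,0,0],[0,0,0],[0,0,0],[0,0,0],[0,0,0],[0,0,0]],"grip":[0.5,0.5,0.5,0.5,0.5,0.5]}'
python3 -c "
from h import *
delta([573,140.2,28.5],[180,-10,7.4]);print(read_state()['joint_pos'].round(1))"
```

```text
time_s: 12.3
eef_pos: [572.9, 140.1, 42.2]
tcp_rot: [-180.0, -9.5, 7.5]
ft_force: [-0.2, 0.9, -1.7]
gripper_width: 61.6
finger_force: 30.0
lin [-2.1 -0.  13.6] dr [-0.1  0.5  0.1]
[ -15.9   51.6   -5.7  112.7   44.7    9.  -145.4]
```

```bash
python3 -m handwheel '{"linear":[[-1,0,5],[-2,0,9],[-2,0,12],[-2,0,13],[-2,0,13]],"dr":[[0,0,0],[0,0,0],[0,0,0],[0,0,0],[0,0,0]],"grip":[0.5,0.5,0.5,0.5,0.5]}'
python3 -c "
from h import *
print(read_state()['joint_pos'].round(1))
s,f=wrist();sc=grab_frame('scene')
save('w4.png',np.hstack([f['image'][:,60:460],cv2.resize(sc['image'][140:245,230:330],(400,420))]))"
```

```text
time_s: 12.8
eef_pos: [572.3, 139.1, 29.0]
tcp_rot: [-180.0, -9.5, 7.4]
ft_force: [-3.0, -1.0, 9.1]
gripper_width: 61.7
finger_force: 30.0
[ -16.9   53.    -3.8  112.9   45.1    6.9 -146. ]
```

View pics/w4.png

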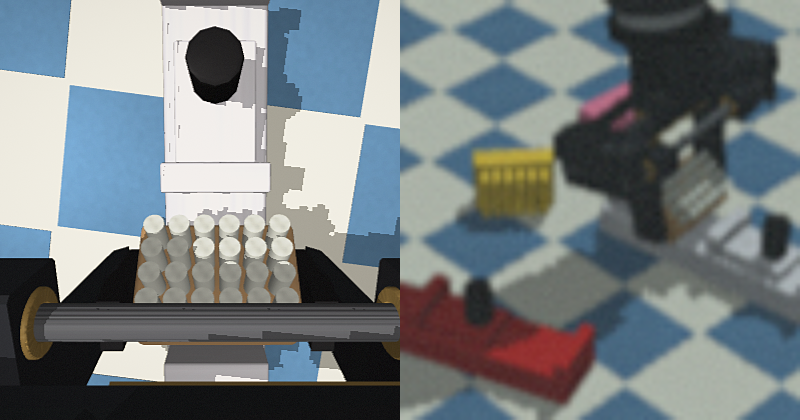

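The brush's +x edge is on the bed, at 9 N contact. The bristle tips (150..280, 225) clear the jaw front (row 190). Pressing down makes the brush roll flatter in the grip, so I'll try a few mm.

```bash
python3 -m handwheel '{"linear":[[0,0,1],[0,0,2],[0,0,3],[0,0,3]],"dr":[[0,0,0],[0,0,0],[0,0,0],[0,0,0]],"grip":[0.5,0.5,0.5,0.5]}'
```

```text
time_s: 13.3
eef_pos: [572.3, 139.1, 28.0]
tcp_rot: [-180.0, -9.5, 7.4]
ft_force: [-10.0, -0.6, 29.7]
gripper_width: 61.4
finger_force: 30.0
```

```bash
python3 -m handwheel '{"linear":[[0,0,-2],[0,0,-3],[0,0,-3],[0,0,-3],[0,0,-3],[0,0,-3],[0,0,-3],[0,0,-3]],"dr":[[0,0,0],[0,0,0],[0,0,0],[0,0,0],[0,0,0],[0,0,0],[0,0,0],[0,0,0]],"grip":[0.5,0.5,1,1,1,1,1,1]}'
python3 -m handwheel '{"linear":[[0,0,-20],[0,0,-60],[0,0,-110],[0,0,-150],[0,0,-150]],"dr":[[0,0,0],[0,0,0],[0,0,0],[0,8,0],[0,10,0]],"grip":[1,1,1,1,1]}'
python3 -c "
from h import *
s,f=wrist();sc=grab_frame('scene');print(s['eef_pos'],s['tcp_rot'],s['joint_pos'].round(1))
save('w5.png',np.hstack([f['image'][:,60:460],cv2.resize(sc['image'][140:245,230:330],(400,420))]))"
```

```text
time_s: 14.1
eef_pos: [572.3, 139.2, 27.8]
tcp_rot: [-180.0, -9.4, 7.4]
ft_force: [0.5, 0.0, 1.0]
gripper_width: 88.0
finger_force: 0.0
time_s: 14.6
eef_pos: [547.2, 135.3, 180.3]
tcp_rot: [-179.5, -19.8, 7.1]
ft_force: [0.7, -0.5, -2.0]
gripper_width: 88.0
finger_force: 0.0
[547.17135944 135.2803594  180.27086909] [-179.54891651  -19.77787807    7.1124788 ] [ -23.1   35.3    3.3  123.4   46.9    3.  -150. ]
```

View pics/w5.png

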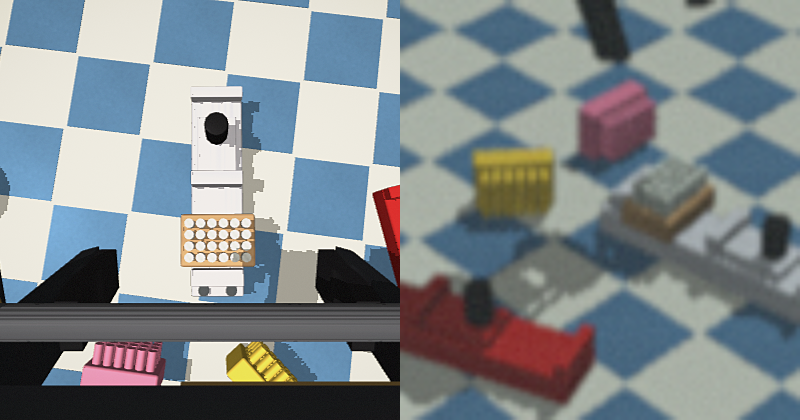

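The brush lies flat with bristles up, at left-image (218,240) between the fixed jaw (218,280) and the sliding jaw (217,177). The knob is at (217,127). Next I'll close the jaw with the knob.

```bash
python3 -c "
from h import *
delta([652.2,150.6,110],[180,0,7.4])"
```

```text
lin [78.1 -1.9 98.6] dr [  0.1 -19.4   0. ]
```

```bash
python3 -m handwheel '{"linear":[[30,0,20],[60,-1,45],[78,-2,75],[78,-2,99],[78,-2,99],[78,-2,99],[78,-2,99]],"dr":[[0,-7,0],[0,-14,0],[0,-19.4,0],[0,-19.4,0],[0,-19.4,0],[0,-19.4,0],[0,-19.4,0]],"grip":[1,1,1,1,1,1,1]}'
python3 -c "
from h import *
delta([652.2,150.6,40],[180,0,7.4])"
```

```text
time_s: 15.4
eef_pos: [652.1, 152.6, 109.2]
tcp_rot: [-179.9, 0.0, 7.5]
ft_force: [0.6, 0.4, 1.0]
gripper_width: 88.0
finger_force: 0.0
lin [-0.1  2.1 69.2] dr [-0.1  0.   0.1]
```

```bash
python3 -m handwheel '{"linear":[[0,2,30],[0,2,55],[0,2,69],[0,2,69],[0,2,69],[0,2,69],[0,2,69],[0,2,69],[0,2,69],[0,2,69]],"dr":[[0,0,0],[0,0,0],[0,0,0],[0,0,0],[0,0,0],[0,0,0],[0,0,0],[0,0,0],[0,0,0],[0,0,0]],"grip":[1,1,1,1,0.1,0.1,0.1,0.1,0.1,0.1]}'
python3 -m handwheel '{"linear":[[0,0,0],[0,0,0],[0,0,0],[0,0,0],[-3,0,0],[-6,0,0],[-10,0,0],[-14,0,0],[-18,0,0],[-18,0,0]],"dr":[[0,0,0],[0,0,0],[0,0,0],[0,0,0],[0,0,0],[0,0,0],[0,0,0],[0,0,0],[0,0,0],[0,0,0]],"grip":[0.1,0.1,0.1,0.1,0.1,0.1,0.1,0.1,0.1,0.1]}'
```

```text
time_s: 16.4
eef_pos: [653.7, 149.7, 39.6]
tcp_rot: [-180.0, -0.0, 7.4]
ft_force: [-0.3, 0.4, -0.1]
gripper_width: 42.0
finger_force: 0.0
time_s: 17.4
eef_pos: [635.1, 148.0, 39.5]
tcp_rot: [-179.9, 0.0, 7.4]
ft_force: [1.8, 2.6, -4.4]
gripper_width: 19.2
finger_force: 30.0
```

```bash
python3 -m handwheel '{"linear":[[-3,0,0],[-6,0,0],[-8,0,0],[-10,0,0],[-12,0,0],[-12,0,0]],"dr":[[0,0,0],[0,0,0],[0,0,0],[0,0,0],[0,0,0],[0,0,0]],"grip":[0.1,0.1,0.1,0.1,0.1,0.1]}'
python3 -m handwheel '{"linear":[[-1,0,0],[-2,0,0],[-2,0,0]],"dr":[[0,0,0],[0,0,0],[0,0,0]],"grip":[0.1,0.1,0.1]}'
```

```text
time_s: 18.0
eef_pos: [626.3, 146.8, 39.6]
tcp_rot: [-179.8, -0.3, 7.4]
ft_force: [7.9, 4.6, -9.0]
gripper_width: 19.0
finger_force: 30.0
time_s: 18.3
eef_pos: [626.3, 146.8, 39.6]
tcp_rot: [-179.8, -0.5, 7.4]
ft_force: [13.4, 5.5, -12.6]
gripper_width: 19.1
finger_force: 30.0
```

```bash
python3 -m handwheel '{"linear":[[-3,0,0],[-4,0,0],[-4,0,0]],"dr":[[0,0,0],[0,0,0],[0,0,0]],"grip":[0.1,0.1,0.1]}'
python3 -m handwheel '{"linear":[[4,0,0],[5,0,0],[5,0,0],[5,0,0],[5,0,0],[5,0,0],[5,0,-40],[5,0,-90],[5,0,-140],[5,0,-140]],"dr":[[0,0,0],[0,0,0],[0,0,0],[0,0,0],[0,0,0],[0,0,0],[0,0,0],[0,0,0],[0,0,0],[0,0,0]],"grip":[0.1,1,1,1,1,1,1,1,1,1]}'
python3 -c "
from h import *
s,f=wrist();print(s['eef_pos'])
save('w6.png',cv2.resize(f['image'][100:310,180:380],(570,600),interpolation=cv2.INTER_CUBIC))"
```

```text
time_s: 18.6
eef_pos: [626.2, 146.8, 39.7]
tcp_rot: [-179.7, -0.9, 7.3]
ft_force: [21.0, 5.7, -21.5]
gripper_width: 19.4
finger_force: 30.0
time_s: 19.6
eef_pos: [626.6, 148.0, 186.9]
tcp_rot: [-179.8, -0.7, 7.4]
ft_force: [0.2, 0.6, 0.6]
gripper_width: 87.9
finger_force: 0.0
[626.64479746 147.98734067 186.8630907 ]
```

View pics/w6.png

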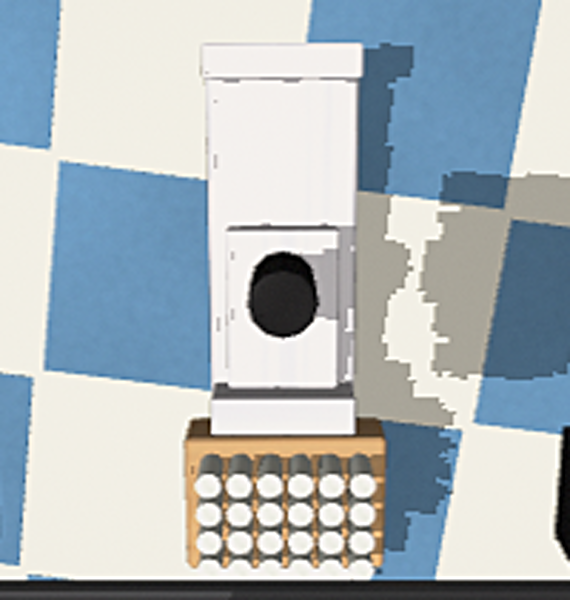

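The brush is square and centred against the sliding jaw, with wood at cols 187–385 and jaw at 212–355. I still need to check the fixed-jaw side from further back.

```bash
python3 -m handwheel '{"linear":[[-30,0,-10],[-60,0,-20],[-80,0,-30],[-80,0,-30],[-80,0,-30]],"dr":[[0,7,0],[0,14,0],[0,18,0],[0,18,0],[0,18,0]],"grip":[1,1,1,1,1]}'
python3 -c "
from h import *
s,f=wrist();print(s['eef_pos'],s['tcp_rot'])
im=f['image'];save('w7.png',cv2.resize(im[110:310,220:330],None,fx=5,fy=3,interpolation=cv2.INTER_CUBIC))"
```

```text
time_s: 20.15
eef_pos: [542.0, 135.1, 208.8]
tcp_rot: [179.9, -17.9, 7.5]
ft_force: [0.9, 0.1, -0.4]
gripper_width: 88.4
finger_force: 0.0
[541.95759449 135.1151503  208.77709294] [179.92903028 -17.86453971   7.51683189]
```

View pics/w7.png

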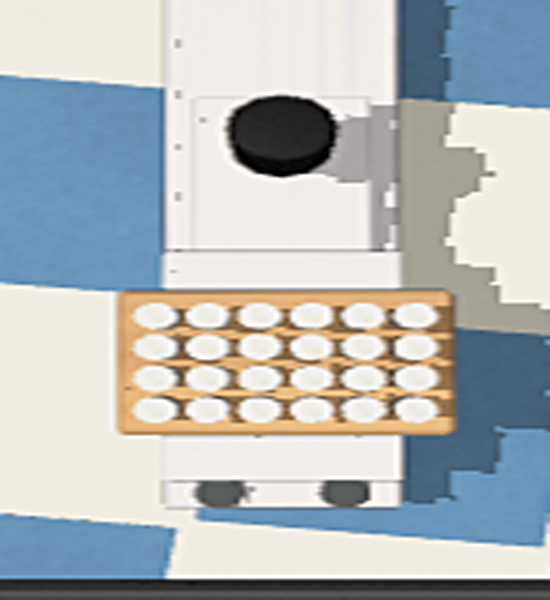

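The rear view shows it snug. In crop rows the sliding jaw spans 250–291, the brush 291–434 and the fixed jaw 436–481 (about 14 mm), so there are no gaps. The brush is square and about 1 mm off centre. Handing in.

```bash
python3 -c "
from bench import *
print(job_done())"
```

```text
the job is handed in; nothing more can be done
None
```

I handed the job in at about 20 s of the 61 s allowed, with no verdict returned. The last view showed the brush bristles up, its back flat on the bed, square, about 1 mm off centre and snug between the closed jaws. The gripper was clear and the tub, cup and dish were never touched.

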